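# Park the stage drive at the test desk

### The arm

A 6-joint arm with a two-finger parallel gripper is mounted at the origin on the work surface. World frame = base frame: x ahead of the robot, y to its left, z up, the work surface at z = 0. Lengths are in m, angles in rad, forces in N, time in s.
With the tool pointing down it reaches from about 0.35 to 0.925 m from the base axis. Payload 6.4 kg.
Tool frame: the origin (TCP) lies midway between the tips of the shut fingers; the grasp point (between the pads) lies 19 mm behind it; z points along the fingers, y is the direction in which the jaws open and shut (so a half turn about z gives the same grasp; the last joint's range is limited). The gripper opens to 85 mm and grips with 20 to 120 N. Pads are 22 mm wide; open, the fingers measure 114 mm over their backs; the gripper's body (76 mm by 85 mm) begins 54 mm behind the grasp point. The pads swing forward as they close: fully open they stand 13 mm farther back than shut.
Start: joints at [0.978, 0.245, 1.558, -0, 1.339, -0.174], TCP at [0.264, 0.594, 0.231] pointing down, gripper open.
Joint ranges: [-3.13, 3.13], [-1.02, 2.26], [0.13, 2.54], [-0.95, 4.09], [0.21, 2.88], [-2.74, 2.74]. Speed limits (rad/s): [2.57, 2.57, 3.14, 3.14, 3.14, 3.14].

### API

Orientations are given as a unit quaternion [x, y, z, w].
In Python, from plant import read_state, grab_frame, close_job gives the robot as it stands.
- The arm moves only by the tool servo_tool, never from a script. Its argument "motion" is a list of rows, each an object of numbers: "dx", "dy", "dz": the shift along the tool's x, y, z in cm; "twist": the turn about the tool's z in rad. In form: [{"dx": .., "dy": .., "dz": .., "twist": ..}, ...]. A call has exactly 10 rows; each row is the pose to reach, as a shift and turn from the pose measured when the call began, along the tool's axes at that moment; what a row does not reach only later rows make up. A row lasts 1/10 s, in which the tool goes at most 50 mm and 8.59 degrees, less where a joint would pass 70% of its speed; a pose out of reach is approached as far as the arm can. A call with a gripper value outside its range is refused whole. "jaw" is the closure, from 0 (fully open) to 1 (shut), set as the call begins (left out, the last holds). The fingers move at their own pace and stop on an object; "newtons" is the grip in N (left out, the last holds). Time passes only in rows, so rows that repeat a pose let the fingers close, or fill a call up. It gives the time, the measured TCP pose, the force and the opening at its end, in the units of the state.
- read_state(): the state, without advancing time (a new reading comes with each control period).
- grab_frame(name): name is "scene" or "top" or "wrist"; returns a dict with "image" (384x512x3 uint8, red, green, blue), "fx", "fy", "cx", "cy" (pixels), "k1" (the pictures are not rectified: a ray, as slopes to the right and down, at radius r is drawn at 1 + k1 r^2 times it, then the intrinsics apply), "extrinsics" (4x4, takes a point from camera to world coordinates); the wrist camera has in their place "hand_eye" (4x4, takes a point from camera to tool coordinates, whose origin is the TCP and whose axes are the flange's). Camera axes: x right, y up, looking along -z (the intrinsics and any distortion apply to the point x, -y, -z); pixel columns grow to the right and rows downward; lengths in m; the calibration is good to about 2 mm. A picture is of the moment at which its call begins: read the wrist's pose just before it. There is no depth.
- close_job(): hands the job in, once; it reports no verdict.
The state is a dict: "clock": time; "qpos": joint angles; "qvel": joint speeds; "effort": joint torques, N m; "position": TCP position; "ee_rot": TCP orientation; "wrist_force": force on the tool from outside, world axes, zero at the start; "moment": the same for the moment, N m; "opening": finger opening in m.
Only numpy, scipy, OpenCV 4.12 (cv2) and the standard library are available. Lean on these libraries where they do the work, as an engineer would, in place of code of your own. Each camera call takes 0.05 s, during which the arm holds its last target. There are 200 camera calls.

### The job

The test run is over, so park the stage drive. First move the direction toggle to its upright centre off position without throwing it over into reverse; then pull the speed dial straight up to unlock it, turn it clockwise until its pointer lines up with the long thick park mark, and push it back down fully home. Do not disturb the other things on the desk.

Things in the scene. Friction and masses are not known exactly. Their poses are not given: they have to be found in the camera images.
- dial_box: Fixed grey metal control box with a dark top panel, 130 x 130 mm, 64 mm tall; origin at the centre of its underside, z up. The black dial stands at the centre of its top. On the panel: five short thin white ticks (the working range, the dial points there at the start) and one long thick white park mark, clockwise of them as seen from above
- dial (a joint): Turn of the dial in rad, growing clockwise as seen from above; starts between -0.25 and 0.25; at 1.10 the pointer meets the park mark. End stops at -0.4 and 1.4. Pushed in, it is locked: keys inside stop it at about 0.4. It turns past only while pulled up by more than 8 mm, and can be pushed home again only within about 0.1 of 1.10 (or back in the working range); the rounded keys help it in. Light friction, 0.03 N m
- dial_pull (a joint): How far the dial is pulled up, m: 0 = fully home, 0.012 = end of travel. Sliding friction about 3 N and no spring: it stays where it is left
- dial_grip (a point): Point on the dial's axis at the top of its grip. The dial is a skirt 58 mm across and 6 mm thick, lying on the panel, with an upright bar grip on it 48 mm long, 14 mm wide, its top 30 mm above the skirt and, with the dial home, 100 mm above the desk. Site x points along the bar towards the end that carries the white pointer line, y across the bar, z up; it moves with the dial
- park_mark (a point): Centre of the park mark on the panel (mark 21 mm long, 4 mm wide, radial), 45 mm from the dial's axis, 64 mm above the desk; it does not move with the dial
- toggle_box: Fixed grey metal control box with a dark top panel, 110 (x) x 120 (y) mm, 56 mm tall; origin at the centre of its underside, z up. The toggle lever stands at the centre of its top and swings in the box's y-z plane; three white ticks beside it
- toggle (a joint): Lean of the toggle lever in rad: about +0.4 = forward (leaning to the box's +y, where it starts), 0 = upright centre off, -0.4 = reverse. Sprung detents hold it at all three; left alone within about 0.12 of upright it snaps to 0 by itself, beyond about 0.2 it falls to forward or reverse. About 2 to 4 N at its tip moves it
- toggle_tip (a point): Top end of the lever: a steel bat handle, 9 mm thick at the foot and 13 mm thick in its upper half, pivoting at panel height (56 mm) on the box's axis, its tip 48 mm from the pivot; it moves with the lever
- rack: small clear plastic tube rack, loose, 50 (x) x 34 (y) x 45 mm tall, usually standing between the two control boxes; origin at the centre of its underside. Leave it where it is
- mouse: black computer mouse, loose, 105 (x) x 60 x 32 mm tall; origin at the centre of its underside. Leave it where it is
- tape: heavy black tape dispenser, loose, 150 (x) x 60 x 87 mm tall; origin at the centre of its underside. Leave it where it is
- sanitiser: white plastic bottle, loose, 60 mm across, 140 mm tall; origin at the centre of its underside. Leave it where it is
- stapler: stapler, loose, 130 (x) x 34 x 55 mm tall; origin at the centre of its underside. Leave it where it is
- rule: short flat steel rule, loose, 26 (x) x 155 (y) x 4 mm; origin at the centre of its underside. Leave it where it is
Mind the look-alikes: they are no part of the job. What is shaped like the toggle_box but pink or red is not meant.

How it is judged:
On the way, in this order (a step that is already met when the one before it is completed fails the run):
1. the toggle stands in its centre off position (within 0.1 rad of upright) while the dial is still home (value of joint toggle between -0.1 and 0.1 rad and value of joint dial_pull below 0.004 m), for 0.2 s.
2. the dial is pulled up by more than 8 mm, not yet turned to the park mark (value of joint dial_pull above 0.008 m and value of joint dial below 0.6 rad), for 0.1 s.
3. the dial, still up, is turned to the park mark (within 0.2 rad) (value of joint dial_pull above 0.006 m and value of joint dial between 0.9 and 1.3 rad), for 0.1 s.
At the end, for the whole second after the job is handed in: The toggle rests in centre off (within 0.1 rad of upright); the dial's pointer is on the park mark (turn 1.10, within 0.15 rad) and the dial is pushed home (less than 2 mm up); nothing moves (value of joint toggle between -0.1 and 0.1 rad and value of joint dial between 0.95 and 1.25 rad and value of joint dial_pull below 0.002 m and velocity of joint dial between -0.1 and 0.1 rad/s and velocity of joint toggle between -0.1 and 0.1 rad/s and velocity of joint dial_pull between -0.005 and 0.005 m/s); the robot touches nothing.
It fails at once if the toggle is thrown past off towards reverse (below -0.25 rad) (value of joint toggle below -0.25 rad).
It fails at once if a loose thing on the desk is disturbed (moved by more than 30 mm) (distance of any of rack, mouse, tape, sanitiser, stapler, rule from where it was at the start of the episode above 0.03 m).
It also fails if it takes over 48 s, if anything falls off the work surface, if the arm or the gripper's body presses on something with over 40 N, if the wrist force passes 120 N, or if a joint passes its speed limit or range.

## Working session

There is one attempt and no reset: what is moved stays moved. The work goes in short steps, Python scripts to look and compute and a tool call to move; the robot and the scene stay as the last step left them, time stands still between calls to the robot, and variables do not carry over. Pictures are saved under pics/ and viewed, about 8 in all and at most 12, crops included, and the job is handed in when it is done.

Besides the shell and the picture viewer there is one more tool, called by a JSON object that holds its "api" and its "payload", one argument or row to a line. servo_tool: Moves the arm, as the interface text tells. Its arguments: {"type":"object","properties":{"motion":{"type":"array"},"jaw":{"type":"number"},"newtons":{"type":"number"}},"required":["motion"]}

```bash
mkdir -p pics; cat > h.py <<'E'
import numpy as np, cv2
from plant import read_state, grab_frame, close_job
from scipy.spatial.transform import Rotation as R
def snap(n, f):
    s=read_state(); g=grab_frame(n)
    if n=='wrist':
        T=np.eye(4); T[:3,:3]=R.from_quat(s['ee_rot']).as_matrix(); T[:3,3]=s['position']
        g['T']=T@np.array(g['hand_eye'])
    else: g['T']=np.array(g['extrinsics'])
    cv2.imwrite('pics/'+f+'.png', g['image'][:,:,::-1])
    np.savez('pics/'+f+'.npz', **{k:np.array(v) for k,v in g.items()})
    return g
def load(f): return dict(np.load('pics/'+f+'.npz'))
def ray(g,u,v):
    x=(u-g['cx'])/g['fx']; y=(v-g['cy'])/g['fy']
    rd=np.hypot(x,y); r=rd
    for _ in range(20): r=rd/(1+g['k1']*r*r)
    k=r/rd if rd>0 else 1
    d=g['T'][:3,:3]@np.array([x*k,-y*k,-1.0])
    return g['T'][:3,3], d/np.linalg.norm(d)
def onz(g,u,v,z):
    o,d=ray(g,u,v); return o+d*(z-o[2])/d[2]
def proj(g,P):
    p=np.linalg.inv(g['T'])@np.append(P,1); x=p[0]/-p[2]; y=-p[1]/-p[2]
    k=1+g['k1']*(x*x+y*y); return g['fx']*x*k+g['cx'], g['fy']*y*k+g['cy']
def tri(a,b):
    (o1,d1),(o2,d2)=a,b
    t=np.linalg.lstsq(np.stack([d1,-d2],1),o2-o1,rcond=None)[0]
    p,q=o1+d1*t[0],o2+d2*t[1]; return (p+q)/2, np.linalg.norm(p-q)
E
python3 - <<'E'
from h import *
for n in ('scene','top'):
    g=snap(n,n+'0'); print(n,g['T'].round(3).tolist(),float(g['fx']),float(g['k1']))
print(read_state())
a=cv2.imread('pics/top0.png'); cv2.imwrite('pics/top0b.png',cv2.resize(a,(800,600)))
E
```

```text
scene [[-0.362, -0.692, 0.624, 1.256], [0.932, -0.264, 0.248, 0.266], [-0.006, 0.672, 0.741, 0.876], [0.0, 0.0, 0.0, 1.0]] 392.3249801047518 -0.1264738964675186
top [[-0.016, 0.99, -0.137, 0.422], [-1.0, -0.014, 0.009, 0.033], [0.007, 0.137, 0.991, 1.271], [0.0, 0.0, 0.0, 1.0]] 440.9016880386515 -0.0662228766671307
{'clock': 0.1, 'qpos': array([ 9.77889655e-01,  2.45780874e-01,  1.55894787e+00,  1.20864462e-05,
        1.33871540e+00, -1.74112739e-01]), 'qvel': array([ 0.00023653, -0.00035162, -0.00258166, -0.00072005,  0.0010923 ,
       -0.00088041]), 'effort': array([ 3.02567523e-04, -4.30666101e+01, -3.27132690e+01, -1.97160289e-04,
        2.80468696e-03, -2.93172582e-05]), 'position': array([0.26402704, 0.59338111, 0.23023712]), 'ee_rot': array([ 2.07871352e-01,  9.78155736e-01, -8.56293216e-04, -3.51844597e-04]), 'wrist_force': array([-1.00864442, -0.51386673,  0.14451857]), 'moment': array([ 0.00742384, -0.02640822,  0.01005639]), 'opening': 0.08517158979233123}
```

View pics/top0b.png

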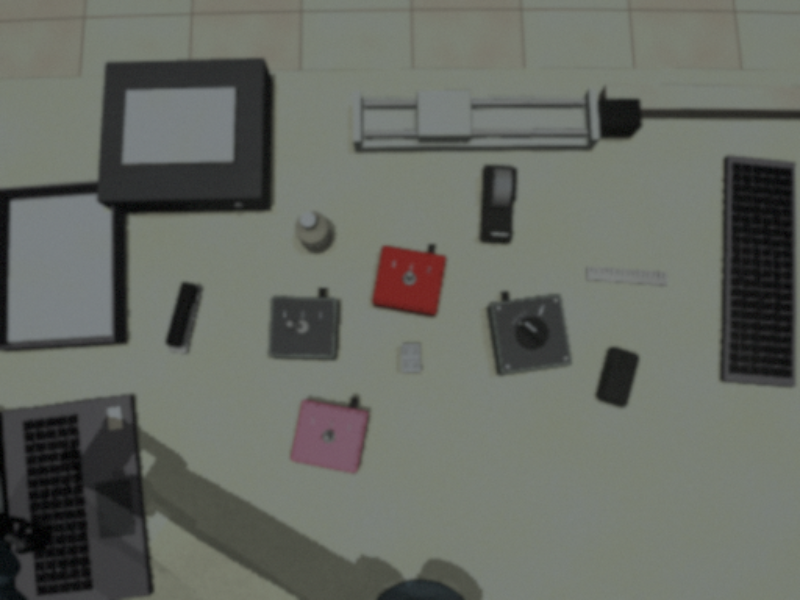

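View pics/scene0.png

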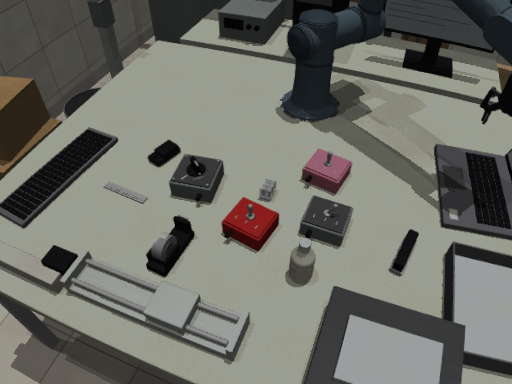

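The top view shows three toggle-shaped boxes in the 800x600 picture: grey at (305,327), red at (410,280) and pink at (330,435). Only the grey one fits, because pink and red are excluded. The dial box is at (530,333), with the rack between the two at (410,357). I'll confirm this with a crop.

```bash
python3 - <<'E'
from h import *
def crop(f,x,y,w,h,s): 
    a=cv2.imread(f'pics/{f}.png')[y:y+h,x:x+w]; a=cv2.resize(a,None,fx=s,fy=s,interpolation=cv2.INTER_CUBIC); return cv2.convertScaleAbs(a,alpha=1.6,beta=0)
A=np.hstack([crop('top0',165,180,60,60,6),crop('top0',305,180,66,60,6)]); B=np.hstack([crop('scene0',295,192,65,54,5),crop('scene0',165,148,65,54,5)])
o=np.zeros((A.shape[0]+B.shape[0],max(A.shape[1],B.shape[1]),3),np.uint8); o[:360,:A.shape[1]]=A; o[360:,:B.shape[1]]=B
o=o[:, :800]; o=cv2.resize(o,(760,int(o.shape[0]*760/o.shape[1]))); print(o.shape); cv2.imwrite('pics/c1.png',o)
g=load('top0'); k=512/800
print(onz(g,305*k,327*k,.056),onz(g,530*k,333*k,.07))
E
```

```text
(633, 760, 3)
[0.55709151 0.19613591 0.056     ] [ 0.53907827 -0.20057542  0.07      ]
```

View pics/c1.png

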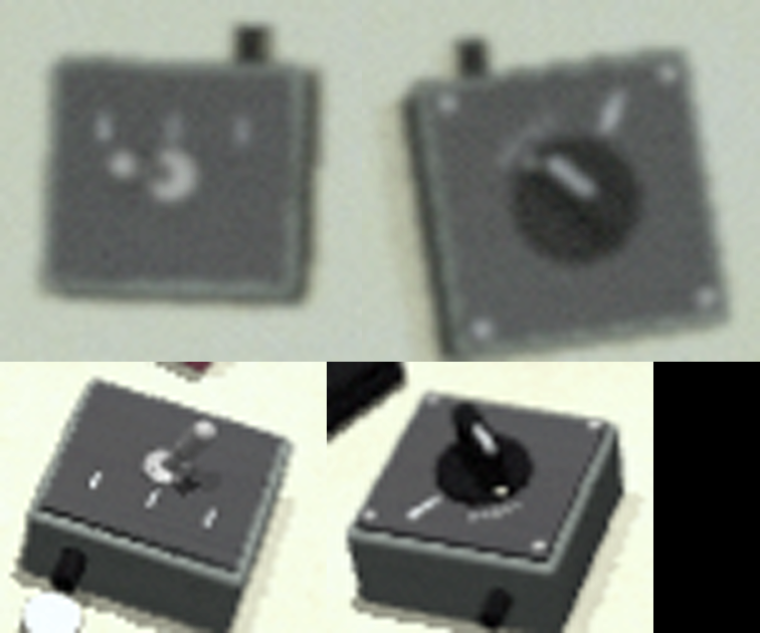

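```bash
python3 - <<'E'
from h import *
g=load('top0'); s=load('scene0')
tip=ray(g,185.2,207.0); piv=onz(g,193.5,209,.056); d=onz(g,340.7,213.2,.07)
print('pivot',piv,'dial',d, 'tip@.1',onz(g,185.2,207,.1))
# scene: tip crop (205,430): scale 5*760/756
k=5.027; print('tri tip',tri(tip,ray(s,295+205/k,192+(430-362)/k)))
print('tri dial', tri(ray(g,340.7,213.2),ray(s,165+(484-327)/k,148+(469-362)/k)))
w=snap('wrist','w0'); print(w['hand_eye'].round(3),w['fx'],w['k1'])
E
```

```text
pivot [0.55793918 0.20085895 0.056     ] dial [ 0.53879243 -0.20470972  0.07      ] tip@.1 [0.55872443 0.21703444 0.1       ]
tri tip (array([0.55904504, 0.2181399 , 0.09634846]), np.float64(0.0010737248832270896))
tri dial (array([ 0.53911512, -0.20526909,  0.06458877]), np.float64(0.0010735287153156722))
[[ 0.     0.945  0.327  0.085]
 [ 1.     0.    -0.001  0.001]
 [-0.001  0.327 -0.945 -0.144]
 [ 0.     0.     0.     1.   ]] 268.4743158966281 0.011842931160273486
```

{"api": "servo_tool", "payload": {
  "motion": [
    {"dx": -4, "dy": -2.6, "dz": -0.2, "twist": -0.04},
    {"dx": -8, "dy": -5.1, "dz": -0.4, "twist": -0.08},
    {"dx": -12, "dy": -7.7, "dz": -0.6, "twist": -0.12},
    {"dx": -16, "dy": -10.2, "dz": -0.8, "twist": -0.16},
    {"dx": -20, "dy": -12.8, "dz": -1, "twist": -0.2},
    {"dx": -24, "dy": -15.3, "dz": -1.2, "twist": -0.25},
    {"dx": -28, "dy": -17.9, "dz": -1.4, "twist": -0.3},
    {"dx": -32, "dy": -20.4, "dz": -1.6, "twist": -0.34},
    {"dx": -36, "dy": -23, "dz": -1.8, "twist": -0.38},
    {"dx": -39.4, "dy": -25.5, "dz": -2, "twist": -0.42}
  ]
}}

```text
clock: 1.15
position: [0.5212, 0.1982, 0.2506]
ee_rot: [-0.001, 1.0, -0.001, -0.0]
wrist_force: [0.8, -0.1, -1.0]
opening: 0.0854
```

```bash
python3 - <<'E'
from h import *
w=snap('wrist','w1'); s=read_state(); print(s['position'],s['ee_rot'],s['qpos'].round(2),s['qvel'].round(3))
a=cv2.convertScaleAbs(w['image'][:,:,::-1],alpha=1.3); cv2.imwrite('pics/w1b.png',cv2.resize(a,(800,600),interpolation=cv2.INTER_CUBIC))
E
```

```text
[0.52395351 0.19373207 0.25105854] [ 7.09564219e-04  9.99996991e-01 -2.23822343e-03  7.10841856e-04] [ 0.15  0.02  1.77 -0.    1.35 -1.41] [ 0.083 -0.012  0.014  0.043  0.007  0.206]
```

View pics/w1b.png

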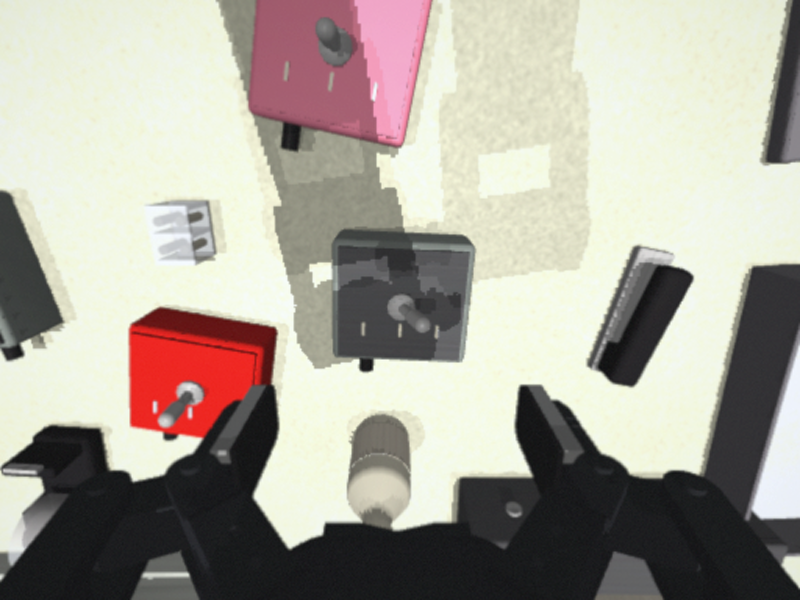

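The wrist view shows the grey toggle: pivot ring at (400,305), and tip at (423,324) leaning to world +y (picture right). The sanitiser is beyond it at (380,470).

```bash
python3 - <<'E'
from h import *
w=load('w1'); g=load('top0'); k=.64
print('pivot',onz(w,400*k,305*k,.056),'tri',tri(ray(w,400*k,305*k),ray(g,193.5,209)))
print('tip tri',tri(ray(w,423*k,324*k),ray(g,185.2,207.0)))
C=[onz(w,u*k,v*k,.056)[:2] for u,v in((334,357),(463,361),(474,248),(334,243))]
print('corners',np.array(C).round(3),np.mean(C,0))
for u,v in((363,329),(401,331),(437,332)): print(onz(w,u*k,v*k,.056).round(3))
s=read_state();print(s['position'],np.abs(s['qvel']).max())
for f in('w1',):
  g=load(f);print('sanitiser top', onz(g,375*k,515*k,.14))
E
```

```text
pivot [0.55748609 0.20309739 0.056     ] tri (array([0.55895584, 0.2023866 , 0.05061389]), np.float64(0.0017467464832271755))
tip tri (array([0.56010577, 0.21958761, 0.09135761]), np.float64(0.0024616562322936093))
corners [[0.607 0.144]
 [0.611 0.26 ]
 [0.508 0.263]
 [0.504 0.149]] [0.55739937 0.20415214]
[0.58  0.171 0.056]
[0.582 0.204 0.056]
[0.583 0.236 0.056]
[0.52395351 0.19373207 0.25105854] 0.20601058410544804
sanitiser top [0.70072921 0.18376437 0.14      ]
```

{"api": "servo_tool", "payload": {
  "motion": [
    {"dx": -1.5, "dy": 0.4, "dz": 1},
    {"dx": -3, "dy": 0.8, "dz": 2},
    {"dx": -3.4, "dy": 0.8, "dz": 4},
    {"dx": -3.4, "dy": 0.8, "dz": 6},
    {"dx": -3.4, "dy": 0.8, "dz": 8},
    {"dx": -3.4, "dy": 0.8, "dz": 10},
    {"dx": -3.4, "dy": 0.8, "dz": 10},
    {"dx": -3.4, "dy": 0.8, "dz": 10},
    {"dx": -3.4, "dy": 0.8, "dz": 10},
    {"dx": -3.4, "dy": 0.8, "dz": 10}
  ]
}}

```text
invalid input at $.motion[0]: expected keys dx, dy, dz, twist
```

```bash
python3 - <<'E'
from h import *
w=snap('wrist','w2'); s=read_state(); print(s['position'],s['ee_rot'],s['qvel'].round(3))
a=cv2.convertScaleAbs(w['image'][:,:,::-1],alpha=1.3); cv2.imwrite('pics/w2b.png',cv2.resize(a,(800,600),interpolation=cv2.INTER_CUBIC))
E
```

```text
[0.52245142 0.19645407 0.25081995] [ 2.21959895e-03  9.99996935e-01 -1.09697180e-03 -2.92024341e-05] [ 0.076 -0.01   0.022  0.038  0.013  0.069]
```

View pics/w2b.png

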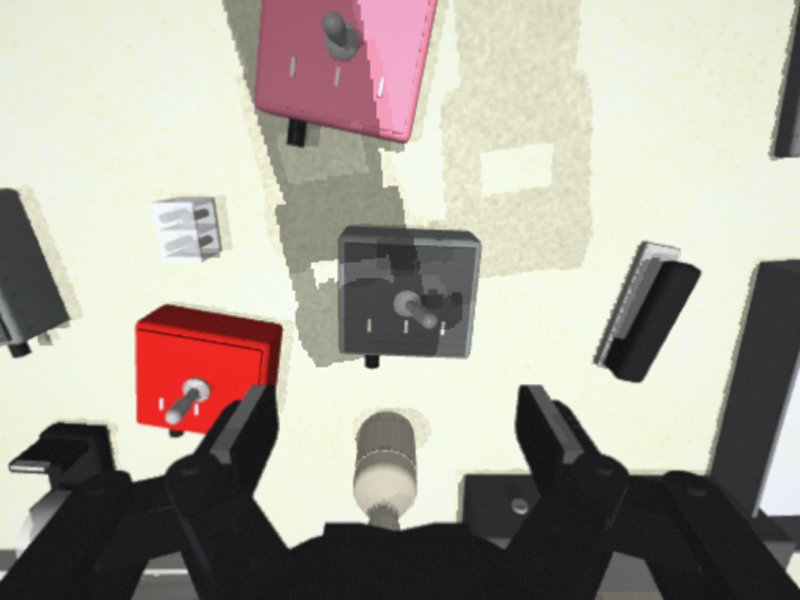

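The call was refused because twist is a required key. The picture shows the scene unchanged, with the pivot at (406,302). Sending it again.

{"api": "servo_tool", "payload": {
  "motion": [
    {"dx": -1.5, "dy": 0.3, "dz": 1, "twist": 0},
    {"dx": -3, "dy": 0.6, "dz": 2, "twist": 0},
    {"dx": -3.5, "dy": 0.6, "dz": 4, "twist": 0},
    {"dx": -3.5, "dy": 0.6, "dz": 6, "twist": 0},
    {"dx": -3.5, "dy": 0.6, "dz": 8, "twist": 0},
    {"dx": -3.5, "dy": 0.6, "dz": 10, "twist": 0},
    {"dx": -3.5, "dy": 0.6, "dz": 10, "twist": 0},
    {"dx": -3.5, "dy": 0.6, "dz": 10, "twist": 0},
    {"dx": -3.5, "dy": 0.6, "dz": 10, "twist": 0},
    {"dx": -3.5, "dy": 0.6, "dz": 10, "twist": 0}
  ]
}}

```text
clock: 2.25
position: [0.5582, 0.2024, 0.1523]
ee_rot: [0.002, 1.0, -0.001, 0.001]
wrist_force: [0.7, -0.3, 0.6]
opening: 0.0855
```

```bash
python3 - <<'E'
from h import *
w=snap('wrist','w3'); s=read_state(); print(s['position'],s['ee_rot'],s['qvel'].round(3))
a=cv2.convertScaleAbs(w['image'][:,:,::-1],alpha=1.3); cv2.imwrite('pics/w3b.png',cv2.resize(a,(800,600),interpolation=cv2.INTER_CUBIC))
E
```

```text
[0.55810961 0.20233363 0.15211247] [ 2.18132744e-03  9.99996702e-01 -9.00528754e-04  1.01313120e-03] [-0.002  0.004  0.004 -0.001 -0.001  0.   ]
```

View pics/w3b.png

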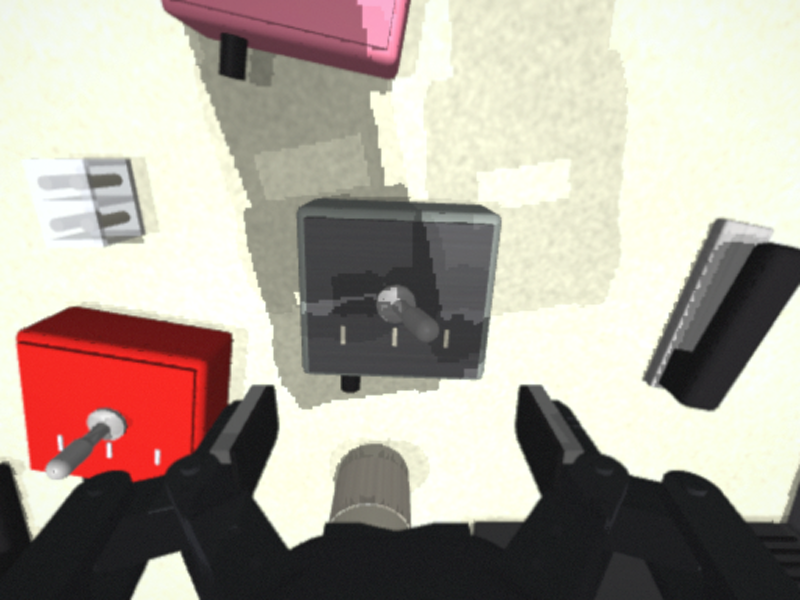

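The jaw's mid column (397) sits over the pivot (396,302), and the lever is between the open fingers. I'll go straight down and close around it.

{"api": "servo_tool", "payload": {
  "motion": [
    {"dx": 0, "dy": 0, "dz": 1.5, "twist": 0},
    {"dx": 0, "dy": 0, "dz": 3, "twist": 0},
    {"dx": 0, "dy": 0, "dz": 4.5, "twist": 0},
    {"dx": 0, "dy": 0, "dz": 6, "twist": 0},
    {"dx": 0, "dy": 0, "dz": 7, "twist": 0},
    {"dx": 0, "dy": 0, "dz": 8, "twist": 0},
    {"dx": 0, "dy": 0, "dz": 8, "twist": 0},
    {"dx": 0, "dy": 0, "dz": 8, "twist": 0},
    {"dx": 0, "dy": 0, "dz": 8, "twist": 0},
    {"dx": 0, "dy": 0, "dz": 8, "twist": 0}
  ]
}}

```text
clock: 3.3
position: [0.5589, 0.2023, 0.073]
ee_rot: [0.002, 1.0, -0.001, 0.002]
wrist_force: [-0.2, -0.1, -0.6]
opening: 0.0855
```

{"api": "servo_tool", "payload": {
  "motion": [
    {"dx": 0, "dy": 0, "dz": 0, "twist": 0},
    {"dx": 0, "dy": 0, "dz": 0, "twist": 0},
    {"dx": 0, "dy": 0, "dz": 0, "twist": 0},
    {"dx": 0, "dy": 0, "dz": 0, "twist": 0},
    {"dx": 0, "dy": 0, "dz": 0, "twist": 0},
    {"dx": 0, "dy": 0, "dz": 0, "twist": 0},
    {"dx": 0, "dy": 0, "dz": 0, "twist": 0},
    {"dx": 0, "dy": 0, "dz": 0, "twist": 0},
    {"dx": 0, "dy": 0, "dz": 0, "twist": 0},
    {"dx": 0, "dy": 0, "dz": 0, "twist": 0}
  ],
  "jaw": 0.8,
  "newtons": 20
}}

```text
clock: 4.3
position: [0.5589, 0.2022, 0.0729]
ee_rot: [0.002, 1.0, -0.001, 0.002]
wrist_force: [-0.9, -0.0, 0.6]
opening: 0.0169
```

Now open, wait for the fingers to part, and rise.

{"api": "servo_tool", "payload": {
  "motion": [
    {"dx": 0, "dy": 0, "dz": 0, "twist": 0},
    {"dx": 0, "dy": 0, "dz": 0, "twist": 0},
    {"dx": 0, "dy": 0, "dz": 0, "twist": 0},
    {"dx": 0, "dy": 0, "dz": 0, "twist": 0},
    {"dx": 0, "dy": 0, "dz": 0, "twist": 0},
    {"dx": 0, "dy": 0, "dz": 0, "twist": 0},
    {"dx": 0, "dy": 0, "dz": 0, "twist": 0},
    {"dx": 0, "dy": 0, "dz": 0, "twist": 0},
    {"dx": 0, "dy": 0, "dz": 0, "twist": 0},
    {"dx": 0, "dy": 0, "dz": 0, "twist": 0}
  ],
  "jaw": 0
}}

```text
clock: 5.3
position: [0.5589, 0.2022, 0.0729]
ee_rot: [0.002, 1.0, -0.001, 0.002]
wrist_force: [-0.2, 0.4, 0.1]
opening: 0.0855
```

{"api": "servo_tool", "payload": {
  "motion": [
    {"dx": 0, "dy": 0, "dz": -2, "twist": 0},
    {"dx": 0, "dy": 0, "dz": -4, "twist": 0},
    {"dx": 0, "dy": 0, "dz": -6, "twist": 0},
    {"dx": 0, "dy": 0, "dz": -8, "twist": 0},
    {"dx": 0, "dy": 0, "dz": -11, "twist": 0},
    {"dx": 0, "dy": 0, "dz": -14, "twist": 0},
    {"dx": 0, "dy": 0, "dz": -17, "twist": 0},
    {"dx": 0, "dy": 0, "dz": -17, "twist": 0},
    {"dx": 0, "dy": 0, "dz": -17, "twist": 0},
    {"dx": 0, "dy": 0, "dz": -17, "twist": 0}
  ]
}}

```text
clock: 6.3
position: [0.5574, 0.2024, 0.2413]
ee_rot: [0.002, 1.0, -0.001, 0.0]
wrist_force: [-0.4, 0.2, -1.1]
opening: 0.0853
```

```bash
python3 - <<'E'
from h import *
w=snap('wrist','w4'); s=read_state(); print(s['clock'],s['position'],s['qpos'].round(3))
a=cv2.convertScaleAbs(w['image'][:,:,::-1],alpha=1.3); a=a[110:260,170:340]; cv2.imwrite('pics/w4b.png',cv2.resize(a,None,fx=3,fy=3,interpolation=cv2.INTER_CUBIC))
E
```

```text
6.35 [0.5573484  0.20236648 0.24106187] [ 0.158  0.105  1.699 -0.002  1.338 -1.408]
```

View pics/w4b.png

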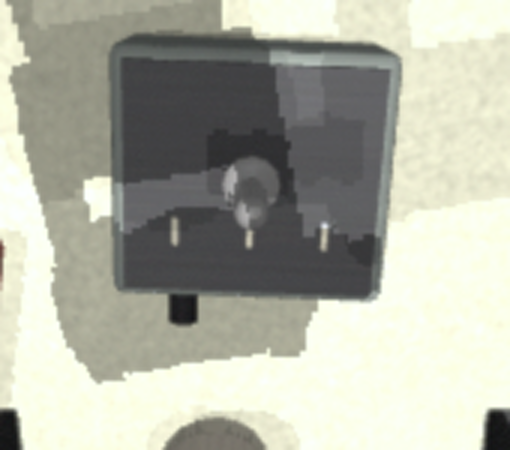

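The lever now stands upright: it lines up with the ring and the centre tick at column 248 of the crop. Next, the dial.

{"api": "servo_tool", "payload": {
  "motion": [
    {"dx": 0.2, "dy": -3, "dz": 0, "twist": 0.14},
    {"dx": 0.4, "dy": -7, "dz": 0, "twist": 0.28},
    {"dx": 0.6, "dy": -11, "dz": 0, "twist": 0.42},
    {"dx": 0.8, "dy": -15, "dz": 0, "twist": 0.56},
    {"dx": 1, "dy": -20, "dz": 0, "twist": 0.7},
    {"dx": 1.2, "dy": -24, "dz": 0, "twist": 0.84},
    {"dx": 1.4, "dy": -29, "dz": 0, "twist": 0.98},
    {"dx": 1.6, "dy": -33, "dz": 0, "twist": 1.12},
    {"dx": 1.7, "dy": -37, "dz": 0, "twist": 1.26},
    {"dx": 1.8, "dy": -40.7, "dz": 0, "twist": 1.4}
  ]
}}

```text
clock: 7.35
position: [0.5366, -0.2062, 0.2403]
ee_rot: [0.648, 0.761, -0.001, -0.0]
wrist_force: [0.3, 0.7, 0.3]
opening: 0.0855
```

{"api": "servo_tool", "payload": {
  "motion": [
    {"dx": 0, "dy": 0, "dz": 0, "twist": 0.14},
    {"dx": 0, "dy": 0, "dz": 0, "twist": 0.28},
    {"dx": 0, "dy": 0, "dz": 0, "twist": 0.42},
    {"dx": 0, "dy": 0, "dz": 0, "twist": 0.56},
    {"dx": 0, "dy": 0, "dz": 0, "twist": 0.7},
    {"dx": 0, "dy": 0, "dz": 0, "twist": 0.8},
    {"dx": 0, "dy": 0, "dz": 0, "twist": 0.8},
    {"dx": 0, "dy": 0, "dz": 0, "twist": 0.8},
    {"dx": 0, "dy": 0, "dz": 0, "twist": 0.8},
    {"dx": 0, "dy": 0, "dz": 0, "twist": 0.8}
  ]
}}

```text
clock: 8.35
position: [0.5365, -0.2061, 0.2401]
ee_rot: [0.893, 0.449, -0.001, -0.0]
wrist_force: [-0.1, 0.4, 0.1]
opening: 0.0854
```

```bash
python3 - <<'E'
from h import *
w=snap('wrist','w5'); s=read_state(); print(s['clock'],s['position'],s['ee_rot'],s['qpos'].round(3),np.abs(s['qvel']).max())
a=cv2.convertScaleAbs(w['image'][:,:,::-1],alpha=1.5); a=a[90:290,120:386]; cv2.imwrite('pics/w5b.png',cv2.resize(a,None,fx=3,fy=3,interpolation=cv2.INTER_CUBIC))
E
```

```text
8.4 [ 0.53655124 -0.2061379   0.24019056] [ 8.93519508e-01  4.49023211e-01 -1.01280502e-03 -1.39761376e-04] [-0.563  0.064  1.744 -0.002  1.335  0.077] 0.002170996937195822
```

View pics/w5b.png

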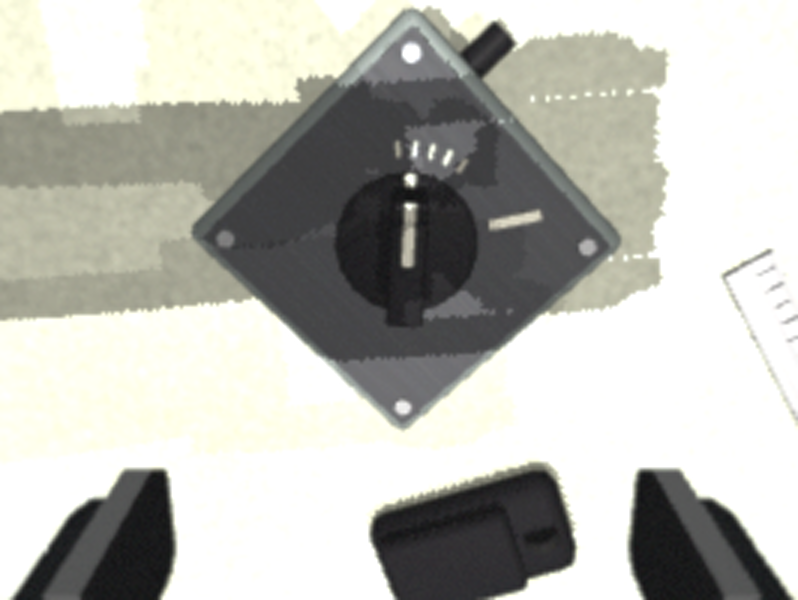

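The dial bar is upright in the crop: line from (410,205) to (407,265), skirt centre (407,241), skirt dot (410,180). The park mark runs (490,224)–(541,214), clockwise of the ticks.

```bash
python3 - <<'E'
from h import *
w=load('w5'); P=lambda u,v,z: onz(w,120+u/3,90+v/3,z)
c=P(407,241,.069); b1,b2=P(410,205,.1),P(407,265,.1); dot=P(410,180,.07); m1,m2=P(490,224,.064),P(541,214,.064)
g=load('top0'); print('tri',tri(ray(w,120+407/3,90+241/3),ray(g,340.7,213.2)))
sc=[P(u,v,.064)[:2] for u,v in((411,53),(226,239),(403,407),(587,247))]
print('c',c,'screws mean',np.mean(sc,0),'barline',b1,b2,'mark',(m1+m2)/2, np.linalg.norm(((m1+m2)/2-c)[:2]),np.linalg.norm(m1-m2))
a=lambda d:np.degrees(np.arctan2(d[1],d[0]))
print('bar ang',a(b1-b2),'dot',a(dot-c),'mark',a(m2-m1),a((m1+m2)/2-c))
s=read_state(); print('tool y',a(R.from_quat(s['ee_rot']).as_matrix()[:,1]),R.from_quat(s['ee_rot']).as_matrix()[:2,:2]); 
M=R.from_quat(s['ee_rot']).as_matrix()
for q in(c[:2],np.mean(sc,0)): print('shift cm',M.T@(np.append(q,.24)-s['position'])*100)
E
```

```text
tri (array([ 0.53941286, -0.2052098 ,  0.06294917]), np.float64(0.0017580411495066485))
c [ 0.54029379 -0.203036    0.069     ] screws mean [ 0.53892076 -0.20474104] barline [ 0.55363563 -0.18649064  0.1       ] [ 0.53953129 -0.20377304  0.1       ] mark [ 0.58022651 -0.22289016  0.064     ] 0.044596076175712984 0.02084308657775824
bar ang 50.781779431422066 dot 50.84076308553375 mark -25.19407213359667 -26.43612124774183
tool y -36.63796296196857 [[ 0.59675426  0.80242171]
 [ 0.80242228 -0.59675627]]
shift cm [0.47227366 0.11522451 0.01812716]
shift cm [0.25352105 0.10679898 0.0185054 ]
```

{"api": "servo_tool", "payload": {
  "motion": [
    {"dx": 0.3, "dy": 0.1, "dz": 2, "twist": 0.045},
    {"dx": 0.3, "dy": 0.1, "dz": 4, "twist": 0.045},
    {"dx": 0.3, "dy": 0.1, "dz": 7, "twist": 0.045},
    {"dx": 0.3, "dy": 0.1, "dz": 10, "twist": 0.045},
    {"dx": 0.3, "dy": 0.1, "dz": 12, "twist": 0.045},
    {"dx": 0.3, "dy": 0.1, "dz": 14, "twist": 0.045},
    {"dx": 0.3, "dy": 0.1, "dz": 15.5, "twist": 0.045},
    {"dx": 0.3, "dy": 0.1, "dz": 16.5, "twist": 0.045},
    {"dx": 0.3, "dy": 0.1, "dz": 16.5, "twist": 0.045},
    {"dx": 0.3, "dy": 0.1, "dz": 16.5, "twist": 0.045}
  ]
}}

```text
clock: 9.4
position: [0.5393, -0.2047, 0.0758]
ee_rot: [0.903, 0.429, -0.001, 0.0]
wrist_force: [-0.7, -0.2, 0.7]
opening: 0.0857
```

{"api": "servo_tool", "payload": {
  "motion": [
    {"dx": 0, "dy": 0, "dz": 0, "twist": 0},
    {"dx": 0, "dy": 0, "dz": 0, "twist": 0},
    {"dx": 0, "dy": 0, "dz": 0, "twist": 0},
    {"dx": 0, "dy": 0, "dz": 0, "twist": 0},
    {"dx": 0, "dy": 0, "dz": 0, "twist": 0},
    {"dx": 0, "dy": 0, "dz": 0, "twist": 0},
    {"dx": 0, "dy": 0, "dz": 0, "twist": 0},
    {"dx": 0, "dy": 0, "dz": 0, "twist": 0},
    {"dx": 0, "dy": 0, "dz": 0, "twist": 0},
    {"dx": 0, "dy": 0, "dz": 0, "twist": 0}
  ],
  "jaw": 1,
  "newtons": 40
}}

```text
clock: 10.4
position: [0.5395, -0.2049, 0.0761]
ee_rot: [0.903, 0.429, -0.001, 0.001]
wrist_force: [-0.2, -0.2, 3.3]
opening: 0.0131
```

{"api": "servo_tool", "payload": {
  "motion": [
    {"dx": 0, "dy": 0, "dz": -0.2, "twist": 0},
    {"dx": 0, "dy": 0, "dz": -0.4, "twist": 0},
    {"dx": 0, "dy": 0, "dz": -0.6, "twist": 0},
    {"dx": 0, "dy": 0, "dz": -0.8, "twist": 0},
    {"dx": 0, "dy": 0, "dz": -1.0, "twist": 0},
    {"dx": 0, "dy": 0, "dz": -1.1, "twist": 0},
    {"dx": 0, "dy": 0, "dz": -1.1, "twist": 0},
    {"dx": 0, "dy": 0, "dz": -1.1, "twist": 0},
    {"dx": 0, "dy": 0, "dz": -1.1, "twist": 0},
    {"dx": 0, "dy": 0, "dz": -1.1, "twist": 0}
  ]
}}

```text
clock: 11.4
position: [0.5395, -0.2049, 0.0874]
ee_rot: [0.903, 0.429, -0.001, 0.001]
wrist_force: [1.3, -0.7, -0.7]
opening: 0.0134
```

```bash
python3 - <<'E'
from h import *
w=snap('wrist','w6'); s=read_state(); print(s['clock'],s['position'],s['wrist_force'],s['opening'])
a=cv2.convertScaleAbs(w['image'][:,:,::-1],alpha=1.5); a=a[100:384,106:406]; cv2.imwrite('pics/w6b.png',cv2.resize(a,None,fx=2,fy=2,interpolation=cv2.INTER_CUBIC))
E
```

```text
11.45 [ 0.53951978 -0.20485904  0.0873302 ] [ 0.90770786 -1.4626902  -0.26132416] 0.012999427398973534
```

View pics/w6b.png

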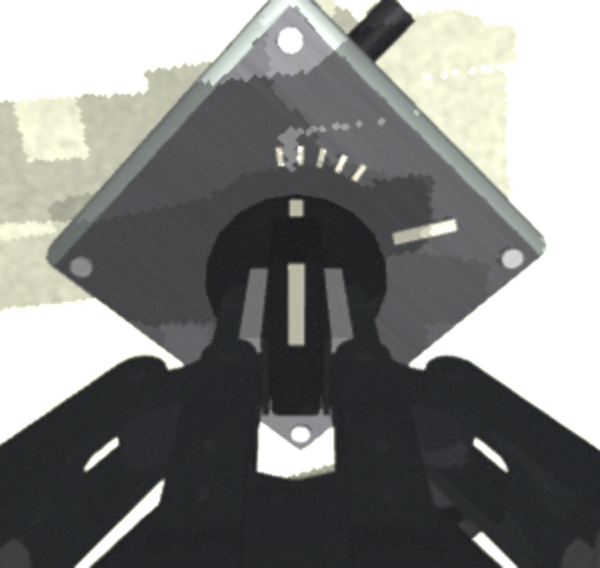

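The dial is up: the skirt spans about 90 px, which fits an 11 mm lift, and the bar is held squarely between the pads. Now I'll turn it clockwise.

{"api": "servo_tool", "payload": {
  "motion": [
    {"dx": 0, "dy": 0, "dz": 0, "twist": 0.08},
    {"dx": 0, "dy": 0, "dz": 0, "twist": 0.18},
    {"dx": 0, "dy": 0, "dz": 0, "twist": 0.28},
    {"dx": 0, "dy": 0, "dz": 0, "twist": 0.38},
    {"dx": 0, "dy": 0, "dz": 0, "twist": 0.48},
    {"dx": 0, "dy": 0, "dz": 0, "twist": 0.58},
    {"dx": 0, "dy": 0, "dz": 0, "twist": 0.68},
    {"dx": 0, "dy": 0, "dz": 0, "twist": 0.78},
    {"dx": 0, "dy": 0, "dz": 0, "twist": 0.85},
    {"dx": 0, "dy": 0, "dz": 0, "twist": 0.9}
  ]
}}

```text
clock: 12.45
position: [0.5397, -0.2051, 0.0874]
ee_rot: [1.0, -0.008, -0.0, 0.001]
wrist_force: [1.8, -1.6, -2.3]
opening: 0.0132
```

{"api": "servo_tool", "payload": {
  "motion": [
    {"dx": 0, "dy": 0, "dz": 0, "twist": 0.08},
    {"dx": 0, "dy": 0, "dz": 0, "twist": 0.16},
    {"dx": 0, "dy": 0, "dz": 0, "twist": 0.24},
    {"dx": 0, "dy": 0, "dz": 0, "twist": 0.32},
    {"dx": 0, "dy": 0, "dz": 0, "twist": 0.38},
    {"dx": 0, "dy": 0, "dz": 0, "twist": 0.43},
    {"dx": 0, "dy": 0, "dz": 0, "twist": 0.43},
    {"dx": 0, "dy": 0, "dz": 0, "twist": 0.43},
    {"dx": 0, "dy": 0, "dz": 0, "twist": 0.43},
    {"dx": 0, "dy": 0, "dz": 0, "twist": 0.43}
  ]
}}

```text
clock: 13.45
position: [0.5397, -0.2053, 0.0874]
ee_rot: [0.975, -0.221, 0.0, 0.001]
wrist_force: [0.8, -2.5, -2.4]
opening: 0.0127
```

```bash
python3 - <<'E'
from h import *
w=snap('wrist','w7'); s=read_state(); M=R.from_quat(s['ee_rot']).as_matrix()
print(s['clock'],s['position'],s['wrist_force'],s['moment'],s['opening'],'x ang',np.degrees(np.arctan2(M[1,0],M[0,0])))
a=cv2.convertScaleAbs(w['image'][:,:,::-1],alpha=1.5); a=a[100:384,106:406]; cv2.imwrite('pics/w7b.png',cv2.resize(a,None,fx=2,fy=2,interpolation=cv2.INTER_CUBIC))
E
```

```text
13.5 [ 0.53965456 -0.20531435  0.08737817] [ 2.11552763 -2.66311581 -1.95014039] [-0.45015569 -0.20936929 -0.00304547] 0.013248281540651758 x ang -25.516984926307533
```

View pics/w7b.png

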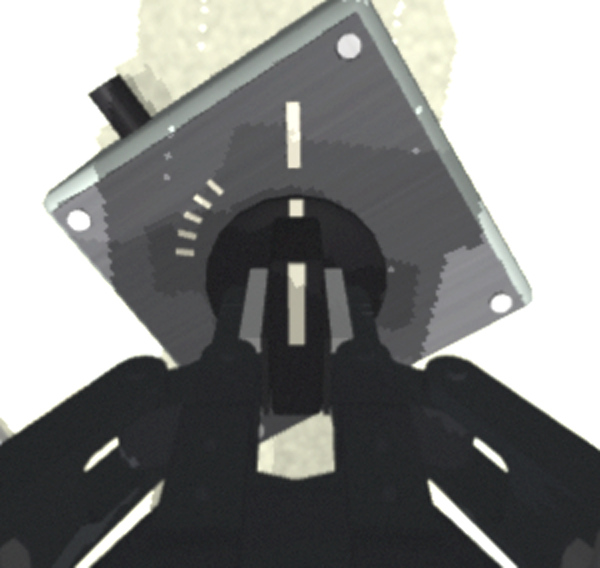

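The pointer dot (296,207) and line (297,305) line up with the park mark (293,135), to about 1°. Now I'll push it home.

{"api": "servo_tool", "payload": {
  "motion": [
    {"dx": 0, "dy": 0, "dz": 0.2, "twist": 0},
    {"dx": 0, "dy": 0, "dz": 0.4, "twist": 0},
    {"dx": 0, "dy": 0, "dz": 0.6, "twist": 0},
    {"dx": 0, "dy": 0, "dz": 0.8, "twist": 0},
    {"dx": 0, "dy": 0, "dz": 0.9, "twist": 0},
    {"dx": 0, "dy": 0, "dz": 1.0, "twist": 0},
    {"dx": 0, "dy": 0, "dz": 1.1, "twist": 0},
    {"dx": 0, "dy": 0, "dz": 1.15, "twist": 0},
    {"dx": 0, "dy": 0, "dz": 1.2, "twist": 0},
    {"dx": 0, "dy": 0, "dz": 1.2, "twist": 0}
  ]
}}

```text
clock: 14.5
position: [0.5397, -0.2053, 0.0761]
ee_rot: [0.975, -0.221, 0.0, 0.001]
wrist_force: [-2.8, 0.2, 7.1]
opening: 0.0132
```

It's back at its gripped-home height (0.0761), with upward reaction force. I'll press a little more to be sure, then release.

{"api": "servo_tool", "payload": {
  "motion": [
    {"dx": 0, "dy": 0, "dz": 0.05, "twist": 0},
    {"dx": 0, "dy": 0, "dz": 0.1, "twist": 0},
    {"dx": 0, "dy": 0, "dz": 0.15, "twist": 0},
    {"dx": 0, "dy": 0, "dz": 0.15, "twist": 0},
    {"dx": 0, "dy": 0, "dz": 0.15, "twist": 0},
    {"dx": 0, "dy": 0, "dz": 0.15, "twist": 0},
    {"dx": 0, "dy": 0, "dz": 0.15, "twist": 0},
    {"dx": 0, "dy": 0, "dz": 0.15, "twist": 0},
    {"dx": 0, "dy": 0, "dz": 0.15, "twist": 0},
    {"dx": 0, "dy": 0, "dz": 0.15, "twist": 0}
  ]
}}

```text
clock: 15.5
position: [0.5398, -0.2054, 0.076]
ee_rot: [0.975, -0.221, -0.0, 0.001]
wrist_force: [-4.6, 1.0, 12.6]
opening: 0.0135
```

{"api": "servo_tool", "payload": {
  "motion": [
    {"dx": 0, "dy": 0, "dz": 0, "twist": 0},
    {"dx": 0, "dy": 0, "dz": 0, "twist": 0},
    {"dx": 0, "dy": 0, "dz": 0, "twist": 0},
    {"dx": 0, "dy": 0, "dz": 0, "twist": 0},
    {"dx": 0, "dy": 0, "dz": 0, "twist": 0},
    {"dx": 0, "dy": 0, "dz": 0, "twist": 0},
    {"dx": 0, "dy": 0, "dz": 0, "twist": 0},
    {"dx": 0, "dy": 0, "dz": 0, "twist": 0},
    {"dx": 0, "dy": 0, "dz": 0, "twist": 0},
    {"dx": 0, "dy": 0, "dz": 0, "twist": 0}
  ],
  "jaw": 0
}}

```text
clock: 16.5
position: [0.5398, -0.2053, 0.076]
ee_rot: [0.975, -0.221, -0.0, 0.001]
wrist_force: [0.5, 0.3, 0.3]
opening: 0.0856
```

{"api": "servo_tool", "payload": {
  "motion": [
    {"dx": 0, "dy": 0, "dz": -1, "twist": 0},
    {"dx": 0, "dy": 0, "dz": -3, "twist": 0},
    {"dx": 0, "dy": 0, "dz": -6, "twist": 0},
    {"dx": 0, "dy": 0, "dz": -9, "twist": 0},
    {"dx": 0, "dy": 0, "dz": -12, "twist": 0},
    {"dx": 0, "dy": 0, "dz": -15, "twist": 0},
    {"dx": 0, "dy": 0, "dz": -16.5, "twist": 0},
    {"dx": 0, "dy": 0, "dz": -16.5, "twist": 0},
    {"dx": 0, "dy": 0, "dz": -16.5, "twist": 0},
    {"dx": 0, "dy": 0, "dz": -16.5, "twist": 0}
  ]
}}

```text
clock: 17.5
position: [0.5391, -0.2044, 0.2387]
ee_rot: [0.975, -0.221, -0.002, 0.001]
wrist_force: [-0.0, 0.2, -0.0]
opening: 0.0856
```

```bash
python3 - <<'E'
from h import *
w=snap('wrist','w8'); t=snap('scene','s8'); snap('top','t8'); s=read_state(); print(s['clock'],s['position'],np.abs(s['qvel']).max())
A=cv2.convertScaleAbs(w['image'][:,:,::-1],alpha=1.4)[90:290,120:386]; A=cv2.resize(A,None,fx=1.5,fy=1.5,interpolation=cv2.INTER_CUBIC)
def c(f): return cv2.resize(cv2.imread(f'pics/{f}.png')[135:255,155:365],None,fx=1.9,fy=1.9,interpolation=cv2.INTER_CUBIC)
h=300; o=np.hstack([A,cv2.resize(c('s8'),(399,300))]); T=[cv2.resize(cv2.imread(f'pics/{f}.png')[95:265,90:450],(399,300)) for f in('top0','t8')]
cv2.imwrite('pics/f.png',np.vstack([o,np.hstack([T[0],T[1]])]))
E
```

```text
17.65 [ 0.53938542 -0.20463761  0.23935461] 0.0077044435310717795
```

View pics/f.png

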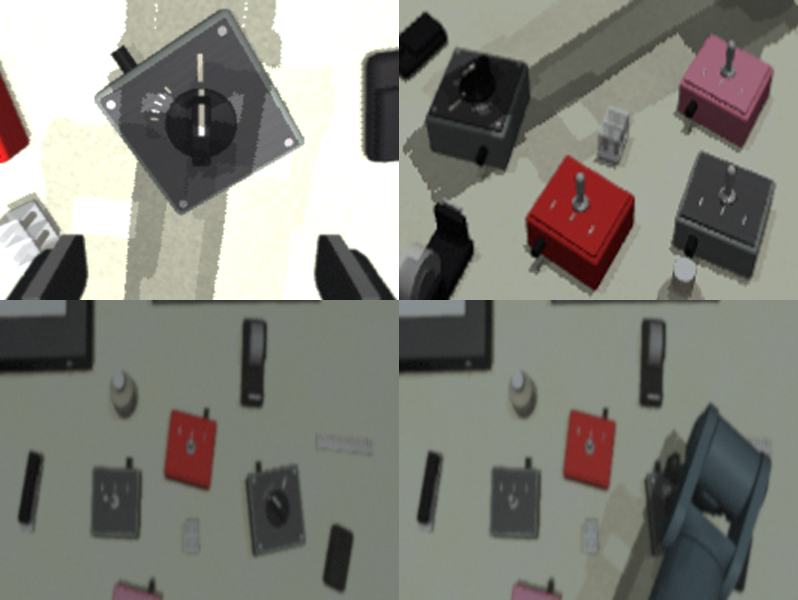

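The final views show the toggle upright, the pointer in line with the park mark, the loose things where they were, and the gripper clear.

```bash
python3 -c "
from plant import close_job; print(close_job())"
```

```text
the job is handed in; nothing more can be done
None
```

The stage drive is parked and the job is handed in at about 17.7 s of the 48 s allowed. `close_job` gave no verdict, so what follows rests on my own checks.

**What I did:**
- **Toggle:** I closed the jaws around the grey box's lever, which brought it upright, and it stayed there after release.
- **Dial:** I gripped the bar, pulled it up 11 mm and turned it 1.33 rad clockwise. I then pushed it home, released it and moved the arm clear.

**Last checks:**
- **Toggle:** it stands upright in both the wrist view and the scene view.
- **Dial angle:** the pointer lines up with the park mark to about 1°.
- **Dial home:** while pressed at 12.6 N, the tool stood within 0.1 mm of the height at which it first gripped the dial. The size of the skirt in the pictures was too coarse to confirm this separately.
- **Loose things:** those I could see had not moved. In the last top view the arm hid the mouse and part of the rule; the mouse shows in place in the scene view, but I did not recheck the rule.

One move call was refused for a missing `twist` key before anything moved; I sent it again. The heights I triangulated came out 5–9 mm below the stated ones, so I used the stated heights for the final vertical moves.

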